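Unlock the sample carousel and hold its index plunger out

ROBOT

A 6-joint arm with a two-finger parallel gripper is mounted at the origin on the work surface. World frame = base frame: x ahead of the robot, y to its left, z up, the work surface at z = 0. Lengths are in mm, angles in rad, forces in N, time in s.
With the tool pointing down it reaches from about 300 to 950 mm from the base axis. Payload 3.1 kg.
Tool frame: the origin (TCP) lies midway between the tips of the shut fingers; the grasp point (between the pads) lies 19 mm behind it; z points along the fingers, y is the direction in which the jaws open and shut (so a half turn about z gives the same grasp; the last joint's range is limited). The gripper opens to 85 mm and grips with 20 to 120 N. Pads are 22 mm wide; open, the fingers measure 114 mm over their backs; the gripper's body (76 mm by 85 mm) begins 54 mm behind the grasp point. The pads swing forward as they close: fully open they stand 13 mm farther back than shut.
Start: joints at [-1.292, 0.308, 1.634, -0, 1.2, -0.07], TCP at [213.58, -587.38, 231.272] pointing down, gripper open.
Joint ranges: [-3.06, 3.06], [-0.79, 1.96], [0.05, 2.63], [-1.19, 4.34], [0.05, 2.64], [-2.94, 2.94]. Speed limits (rad/s): [2.79, 2.79, 3.14, 3.14, 3.14, 3.14].

INTERFACE

Orientations are given as a 3x3 rotation matrix whose columns are the frame's x, y, z axes.
In Python, from rig import r, cams, job gives the robot as it stands. The module is installed in compiled form; this text tells all that it offers.
- The arm moves only by the shell command python3 -m crank 'ROWS' [OPENING]. ROWS is JSON, a list of rows, each a list of 6 numbers: the shift along the world's x, y, z in m, then the turn, a rotation vector about the world's x, y, z in rad. In form: [[dx, dy, dz, rx, ry, rz], ...]. A call has 1 to 8 rows; each row is the pose to reach, as a shift and turn from the pose measured when the call began; what a row does not reach only later rows make up. A row lasts 1/12 s, in which the tool goes at most 41.7 mm and 7.16 degrees, less where a joint would pass 70% of its speed; a pose out of reach is approached as far as the arm can. A call with a gripper value outside its range is refused whole. OPENING is the opening in per cent of the stroke, from 0 (shut) to 100 (fully open), set as the call begins (- or left out, the last holds). The fingers move at their own pace and stop on an object; the grip force is fixed at half the most. Time passes only in rows, so rows that repeat a pose let the fingers close. It gives the time, the measured TCP pose, the force and the opening at its end, in the units of the state.
- r.get_obs(): the state, without advancing time (a new reading comes with each control period).
- cams.read_camera(name): name is "scene" or "top" or "wrist"; returns (picture, depth): 480x640x3 uint8, red, green, blue; 480x640 float32, mm along the optical axis (not along the pixel's ray), 0 where there is no reading.
- cams.camera_model(name): a dict with "camera_matrix" (3x3 intrinsics, pixels), "rvec" (rotation vector, rad) and "tvec" (3), from world to camera coordinates, as OpenCV has them. Camera axes: x right, y down, z forward; pixel columns grow to the right and rows downward; lengths in mm; the calibration is good to about 2 mm. A picture is of the moment at which its call begins: read the wrist's pose just before it. camera_model takes no time and is no camera call; for the wrist camera it gives the pose at the moment of the call.
- job.job_done(): hands the job in, once; it reports no verdict.
Trained networks look in the newest picture that a camera, given by its name, has taken for a name from the list of things; names that differ only in an ending like _2 or _b are one class to them, and where a whole thing is asked for, a point or a joint stands for the part that bears it (a point fixed in the world has none). Each returns a list of dicts, best first, with "confidence" (0 to 1); they miss things now and then, are a little off and sometimes report something else, mostly with a low value. They report only what shows in the picture. A call takes as long as a camera call.
- cams.find_in(label, camera): "box" ([centre column, centre row, width, height] as shares, 0 to 1, of the picture: columns of its width, rows of its height, round what is visible of it).
The state is a dict: "time_s": time; "joints": joint angles; "qd": joint speeds; "joint_torque": joint torques, N m; "eef_pos": TCP position; "tool_rot": TCP orientation; "force": force on the tool from outside, world axes, zero at the start; "ft_torque": the same for the moment, N m; "finger_gap": finger opening in mm.
Only numpy, scipy, OpenCV 4.12 (cv2) and the standard library are available. Lean on these libraries where they do the work, as an engineer would, in place of code of your own. Each camera call takes 0.05 s, during which the arm holds its last target.

TASK

Free the sample carousel so that I can turn it by hand: on the keypad press the long bar key, then the large round key, then the small round key, one at a time, each right down and let up again, and leave the cross-shaped key alone. Then take the carousel's index plunger by its knob, pull it straight up to its stop so that the pin is well clear of its seat hole, and finish while still holding it there. Do not knock or shift the other things on the bench.

Things in the scene. Friction and masses are not known exactly. Their poses are not given: they have to be found in the camera images.
- keypad: White control box, 150 x 150 mm and 45 mm tall, fixed to the bench; origin at the centre of its underside, z up. The keys are four white plastic caps, 12 mm tall, each in the middle of a black 56 x 56 mm module; the modules sit 64 mm apart in a 2 x 2 square on the keypad, in any order. 
- key_bar_top (a point): Centre of the top face of the long bar key, 14 x 46 mm; about 65 mm above the bench when up. It moves down with the key; x, y axes lie along the keypad's sides (the bar is long along y).
- key_bar (a joint): Travel of the long bar key (m): 0 up, 0.006 fully down; sprung, 1 N to start and 4 N fully down; it comes up by itself.
- key_large_top (a point): Centre of the top face of the large round key, 38 mm dia; about 65 mm above the bench when up. It moves down with the key; x, y axes lie along the keypad's sides.
- key_large (a joint): Travel of the large round key (m): 0 up, 0.006 fully down; sprung, 1 N to start and 4 N fully down; it comes up by itself.
- key_small_top (a point): Centre of the top face of the small round key, 18 mm dia; about 65 mm above the bench when up. It moves down with the key; x, y axes lie along the keypad's sides.
- key_small (a joint): Travel of the small round key (m): 0 up, 0.006 fully down; sprung, 1 N to start and 4 N fully down; it comes up by itself.
- key_cross_top (a point): Centre of the top face of the cross-shaped key, 40 x 40 mm over arms 12 mm wide; to be left alone; about 65 mm above the bench when up. It moves down with the key; x, y axes lie along the keypad's sides.
- key_cross (a joint): Travel of the cross-shaped key (m): 0 up, 0.006 fully down; sprung, 1 N to start and 4 N fully down; it comes up by itself.
- carousel: Sample carousel fixed to the bench: round white base 200 mm dia, disc of 180 mm dia with its top 60 mm above the bench, six steel lugs (12 mm tall, each with a hole) round the rim, capped tubes (tops 80 mm up, the hub 82 mm). Origin at the centre of its underside, z up. On its -x side a grey post, 24 mm wide, carries a 12 mm thick arm (top 100 mm up, with a collar to 106 mm) over one lug, and the upright index plunger runs through the arm.
- plunger_knob (a point): Centre of the plunger's black knob, a cylinder 26 mm dia x 20 mm tall with a vertical axis, 130 mm above the bench when seated; rises with the plunger. Below it is a neck 11 mm dia, with 14 mm between knob and collar when seated. Nothing but the plunger stands higher than 106 mm on the carousel, so any grasp yaw from above is free.
- plunger (a joint): Lift of the plunger straight up (m): 0 seated, pin 10 mm deep in the lug's hole; 0.010 the pin's tip leaves the hole; 0.016 the upper stop. Its spring pulls it down with about 4 N when seated and 10 N at the stop, and reseats it if released.
- seat_hole (a point): Mouth of the seat hole, in the top of the lug under the plunger, 72 mm above the bench.
- beaker_rim (a point): Bystander: open clear beaker, 72 dia x 90 tall; point: centre of its rim, 90 above the bench (mm). Not to be disturbed.
- reagent: Bystander: amber bottle, 72 dia x about 140 tall; origin at the centre of its underside (mm). Not to be disturbed.
- tip_box: Bystander: box of pipette tips, 85 x 120 x 60 tall; origin at the centre of its underside (mm). Not to be disturbed.
- tape: Bystander: roll of paper tape lying flat, 84 outside dia, 19 tall; origin at the centre of its underside (mm). Not to be disturbed.
- scoop: Bystander: steel lab scoop lying flat, about 160 long along its x; origin on its underside (mm). Not to be disturbed.
- waste_cup: Bystander: open red cup, 90 dia x 120 tall; origin at the centre of its underside (mm). Not to be disturbed.
- tube_rack: Bystander: white rack with capped tubes, 70 x 160 x 65 tall; origin at the centre of its underside (mm). Not to be disturbed.

How it is judged (in metres and radians):
On the way, in this order (a step that is already met when the one before it is completed fails the run):
1. the bar key is pressed right down, alone, with the plunger still seated (value of joint key_bar above 0.0045 m and value of joint each of key_large, key_small, key_cross below 0.002 m and value of joint plunger below 0.003 m), for 0.04 s.
2. the large round key is pressed right down, alone, with the plunger still seated (value of joint key_large above 0.0045 m and value of joint each of key_bar, key_small, key_cross below 0.002 m and value of joint plunger below 0.003 m), for 0.04 s.
3. the small round key is pressed right down, alone, with the plunger still seated (value of joint key_small above 0.0045 m and value of joint each of key_bar, key_large, key_cross below 0.002 m and value of joint plunger below 0.003 m), for 0.04 s.
4. the plunger is pulled up at least 13 mm of its 16 mm, in the fingers, all keys up (value of joint plunger above 0.013 m and contact force between the fingers and plunger above 2 N and value of joint each of key_bar, key_large, key_small, key_cross below 0.002 m), for 0.3 s.
At the end, for the whole second after the job is handed in: The plunger is lifted at least 13 mm of its 16 mm travel (pin tip 3 mm or more above its hole) and stays so, held by the gripper's fingers (contact force over 2 N); all four keys are up (within 2 mm) (all of step 4); the arm keeps its last pose, push and grip.
It fails at once if the cross-shaped key is pressed (value of joint key_cross above 0.003 m).
It fails at once if two keys are down together (value of joint each of key_bar, key_large above 0.004 m or value of joint each of key_bar, key_small above 0.004 m or value of joint each of key_large, key_small above 0.004 m).
It fails at once if a bystander is shifted more than 30 mm or knocked over (distance of any of beaker_rim, reagent, tip_box, tape, scoop, waste_cup, tube_rack from where it was at the start of the episode above 0.03 m or angle between any of beaker_rim, reagent, tip_box, tape, waste_cup, tube_rack's own z axis and vertical above 0.6 rad).
It also fails if it takes over 59 s, if anything falls off the work surface, if the arm or the gripper's body presses on something with over 40 N, if the wrist force passes 120 N, or if a joint passes its speed limit or range.

## Working session

There is one attempt and no reset: what is moved stays moved. The work goes in short steps, Python scripts to look and compute and a shell command to move; the robot and the scene stay as the last step left them, time stands still between calls to the robot, and variables do not carry over. Pictures are saved under pics/ and viewed, and the job is handed in when it is done.

```bash
mkdir -p pics
cat > h.py <<'E'
from rig import r,cams,job
import numpy as np,cv2
def K(n):
    m=cams.camera_model(n);return np.array(m["camera_matrix"]),cv2.Rodrigues(np.array(m["rvec"],float))[0],np.array(m["tvec"],float).ravel()
def onz(mod,u,v,z):
    k,R,t=mod;c=-R.T@t;d=R.T@np.linalg.inv(k)@np.array([u,v,1.]);return c+d*(z-c[2])/d[2]
def cloud(mod,d):
    k,R,t=mod;v,u=np.mgrid[:480,:640];p=np.stack([(u-k[0,2])/k[0,0]*d,(v-k[1,2])/k[1,1]*d,d],-1);return (p-t)@R
def save(n,p): cv2.imwrite("pics/"+n,p[...,::-1])
E
python3 - <<'E'
from h import *
o=r.get_obs();print({k:np.round(v,3).tolist() for k,v in o.items()})
for n in["top","scene"]:
    p,d=cams.read_camera(n);save(n+"0.png",p);np.savez(n+"0.npz",p=p,d=d)
    m=K(n);print(n,-m[1].T@m[2])
    for l in["keypad","key_bar_top","key_large_top","key_small_top","key_cross_top","carousel","plunger_knob"]:
        for f in cams.find_in(l,n)[:2]:
            b=f["box"];u,v=b[0]*640,b[1]*480;z={"ke":65,"pl":140,"ca":60}[l[:2]]
            print(l,round(f["confidence"],2),np.round([u,v,b[2]*640,b[3]*480]),onz(m,u,v,z).round(1))
E
```

```text
{'time_s': 0.0, 'joints': [-1.292, 0.309, 1.635, 0.0, 1.2, -0.07], 'qd': [0.002, 0.001, 0.001, 0.0, 0.0, 0.001], 'joint_torque': [0.001, -41.525, -27.666, -0.0, 0.01, -0.0], 'eef_pos': [213.344, -586.614, 230.051], 'tool_rot': [[0.94, 0.342, -0.001], [0.342, -0.94, 0.002], [0.0, -0.002, -1.0]], 'force': [0.712, 0.284, -0.591], 'ft_torque': [0.001, -0.007, 0.014], 'finger_gap': 85.421}
top [ 488.05736553  -20.53249688 1230.28761674]
keypad 0.58 [232. 244.  70.  63.] [531.8 232.1  65. ]
key_large_top 0.62 [402. 248.  74.  84.] [ 519.9 -214.5   65. ]
key_cross_top 0.6 [238. 258.  14.  16.] [496.2 214.9  65. ]
carousel 0.76 [404. 246.  75.  82.] [ 525.1 -218.6   60. ]
scene [1149.17468753 -514.4170774  1118.54433592]
keypad 0.84 [368. 213.  63.  49.] [564.2 207.1  65. ]
key_large_top 0.48 [374. 196.  13.  12.] [525.4 276.5  65. ]
key_cross_top 0.68 [356. 203.  10.  12.] [506.7 211.2  65. ]
carousel 0.59 [255. 290.  70.  82.] [ 551.  -223.4   60. ]
carousel 0.16 [418. 169.  26.  40.] [533.4 483.5  60. ]
plunger_knob 0.49 [237. 254.   6.  10.] [ 471.2 -213.1  140. ]
```

Run:
```python
import cv2,numpy as np
a=cv2.imread("pics/top0.png")
cv2.imwrite("pics/kp.png",cv2.resize(a[190:290,180:290],None,fx=5,fy=5,interpolation=cv2.INTER_CUBIC))
```

```text
(no output)
```

View pics/top0.png

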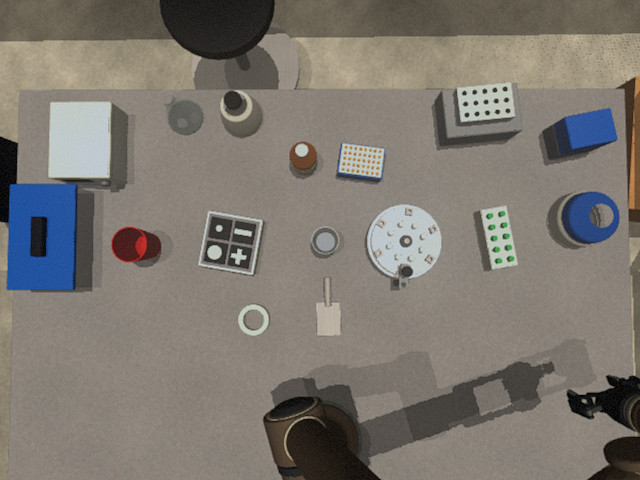

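View pics/scene0.png

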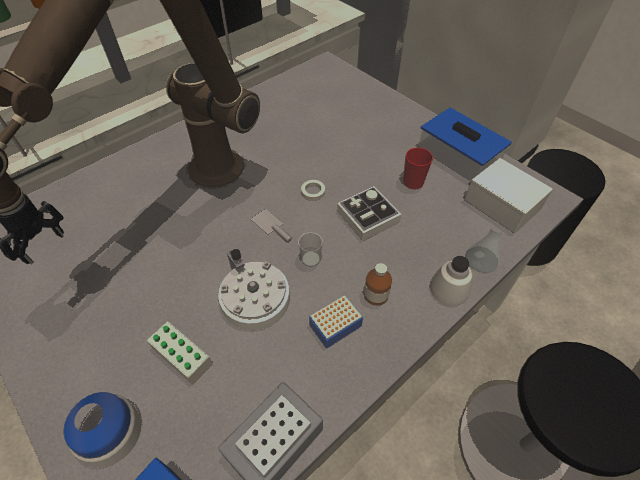

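View pics/kp.png

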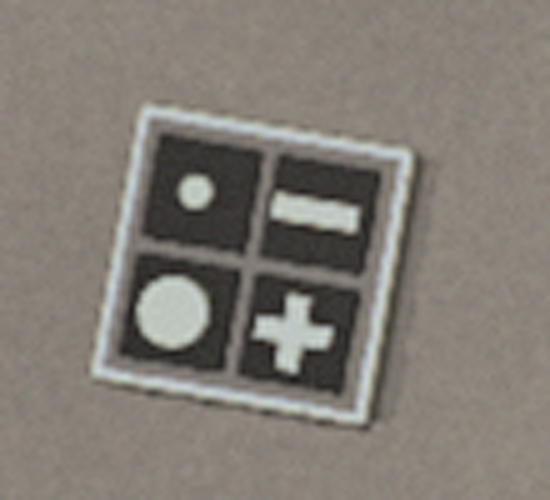

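Run:
```python
from h import *
z=np.load("top0.npz");p,d=z["p"],z["d"];m=K("top");P=cloud(m,d)
g=p.min(2)
sub=((g>140)).astype(np.uint8); sub[:, :200]=0
n,l,s,c=cv2.connectedComponentsWithStats(sub)
for i in range(1,n):
    if 205<c[i][0]<258 and 215<c[i][1]<268 and s[i][4]>5: 
        print(c[i].round(1),s[i],onz(m,*c[i],65).round(1),np.median(P[l==i],0).round(1))
q=P[240:300,370:440]; 
dark=(p.max(2)<60); 
mask=np.zeros((480,640),bool);mask[255:285,385:425]=1
hh=mask&(P[...,2]>120); print(hh.sum(),P[hh].mean(0) if hh.any() else 0)
vv,uu=np.where(hh);print(uu.mean(),vv.mean(),onz(m,uu.mean(),vv.mean(),140))
print(P[262:285:2,398:412:2,2].round())
a=cv2.imread("pics/top0.png");cv2.imwrite("pics/ca.png",cv2.resize(a[200:300,355:455],None,fx=6,fy=6,interpolation=cv2.INTER_CUBIC))
```

```text
[230.2 240.7] [200 211  62  64 559] [540.5 235.8  65. ] [545.7 240.2  44.7]
[218.6 227.7] [216 225   6   7  31] [574.5 266.3  65. ] [574.  267.5  64. ]
[242.4 232. ] [234 229  18   7  87] [563.3 203.9  65. ] [563.3 204.3  64.9]
[214.1 251.9] [208 245  14  15 151] [511.2 277.6  65. ] [511.  277.6  65.1]
[238.1 256.1] [231 249  15  16 119] [500.2 214.8  65. ] [500.5 214.8  64.7]
97 [ 462.20492722 -205.32586224  172.81472892]
406.16494845360825 271.4329896907216 [ 461.56219736 -210.77528594  140.        ]
[[ 60.  58.  55.  61.  59.  62.  59.]
 [ 60.  94. 101.  60.  61.  61.  58.]
 [ 57.  99. 101.  99.  97.  97.  59.]
 [ 62.  99. 126. 137. 140. 142. 143.]
 [ 59. 101. 142. 138. 140. 137. 142.]
 [ 62. 100. 142. 142. 141. 138. 138.]
 [ 61.  99. 134. 140. 139. 139. 140.]
 [ 44. 100.  96. 135. 138. 144.  45.]
 [ 89.  99.  97.  97.  99. 100.  44.]
 [ 93. 100. 101.  98. 101.   1.  -0.]
 [ 97.  97. 100.  98.  99.   3.   2.]
 [ 97. 100. 103. 102. 101.   0.   1.]]
```

View pics/ca.png

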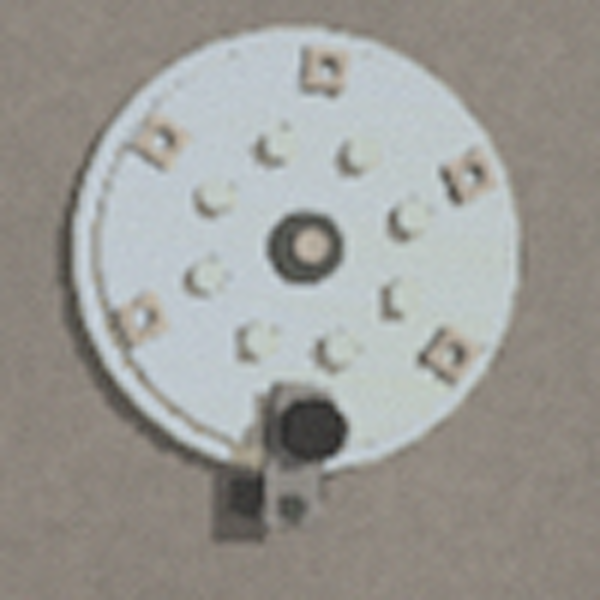

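```bash
python3 -m crank '[[0.018,0.037,0,0,0,0],[0.035,0.077,-0.005,0,0,0],[0.05,0.115,-0.01,0,0,0],[0.066,0.15,-0.015,0,0,0],[0.083,0.188,-0.02,0,0,0],[0.1,0.226,-0.025,0,0,0],[0.116,0.264,-0.03,0,0,0],[0.133,0.3,-0.03,0,0,0]]' 0; python3 -m crank '[[0.016,0.038,0,0,0,0],[0.033,0.076,0,0,0,0],[0.05,0.114,0,0,0,0],[0.066,0.15,0,0,0,0],[0.083,0.188,0,0,0,0],[0.1,0.226,0,0,0,0],[0.116,0.264,0,0,0,0],[0.133,0.3,0,0,0,0]]'
```

```text
time_s: 1.47
eef_pos: [346.3, -284.8, 200.5]
tool_rot: [[0.94, 0.341, -0.001], [0.341, -0.94, 0.001], [-0.0, -0.001, -1.0]]
force: [0.6, 0.2, 0.1]
finger_gap: 0.1
time_s: 2.13
eef_pos: [479.7, 17.4, 200.9]
tool_rot: [[0.94, 0.342, 0.0], [0.342, -0.94, 0.001], [0.0, -0.001, -1.0]]
force: [0.6, -0.4, 0.4]
finger_gap: 0.1
```

```bash
python3 -m crank '[[0.016,0.036,0,0,0,0],[0.032,0.072,0,0,0,0],[0.048,0.108,0,0,0,0],[0.064,0.144,-0.01,0,0,0],[0.08,0.18,-0.02,0,0,0],[0.083,0.187,-0.04,0,0,0],[0.083,0.187,-0.06,0,0,0],[0.083,0.187,-0.06,0,0,0]]'
python3 - <<'E'
from h import *
m=K("wrist");p,d=cams.read_camera("wrist");save("w1.png",p)
for l in["key_bar_top","key_large_top","key_small_top","key_cross_top"]:
    for f in cams.find_in(l,"wrist")[:1]:
        b=f["box"];u,v=b[0]*640,b[1]*480;print(l,round(f["confidence"],2),round(u),round(v),onz(m,u,v,65).round(1))
E
```

```text
time_s: 2.8
eef_pos: [559.5, 204.7, 136.4]
tool_rot: [[0.939, 0.344, -0.008], [0.344, -0.939, -0.001], [-0.008, -0.002, -1.0]]
force: [-2.2, -2.1, -0.4]
finger_gap: 0.2
key_bar_top 0.68 322 247 [562.8 205.2  65. ]
key_large_top 0.6 185 282 [511.4 277.7  65. ]
key_small_top 0.88 232 195 [574.6 265.2  65. ]
key_cross_top 0.97 269 323 [501.9 219.6  65. ]
```

View pics/w1.png

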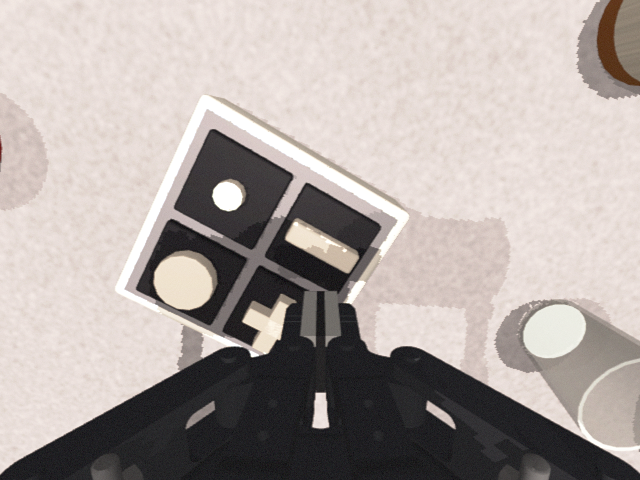

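The wrist view agrees with the top view: bar at (322,247), small round (232,195), large round (185,282), cross (269,323).

```bash
python3 -m crank '[[0.003,0,-0.02,0,0,0],[0.003,0,-0.04,0,0,0],[0.003,0,-0.056,0,0,0],[0.003,0,-0.062,0,0,0],[0.003,0,-0.062,0,0,0]]'
```

```text
time_s: 3.47
eef_pos: [566.1, 203.4, 80.1]
tool_rot: [[0.94, 0.34, 0.001], [0.34, -0.94, 0.001], [0.001, -0.001, -1.0]]
force: [-0.4, 0.1, -0.3]
finger_gap: 0.3
```

```bash
python3 -m crank '[[-0.002,0,-0.01,0,0,0],[-0.002,0,-0.015,0,0,0],[-0.002,0,-0.018,0,0,0],[-0.002,0,-0.02,0,0,0],[-0.002,0,-0.021,0,0,0],[-0.002,0,-0.021,0,0,0]]'
```

```text
time_s: 3.97
eef_pos: [564.4, 203.3, 59.6]
tool_rot: [[0.94, 0.34, 0.001], [0.34, -0.94, 0.001], [0.002, -0.001, -1.0]]
force: [-0.8, -1.1, 4.2]
finger_gap: -0.3
```

```bash
python3 -m crank '[[0,0,-0.001,0,0,0],[0,0,-0.002,0,0,0],[0,0,-0.002,0,0,0]]'
```

```text
time_s: 4.22
eef_pos: [564.5, 203.4, 59.0]
tool_rot: [[0.94, 0.34, 0.001], [0.34, -0.94, 0.001], [0.001, -0.001, -1.0]]
force: [-3.2, -1.8, 9.8]
finger_gap: 0.2
```

Bottomed at z≈59 (9.8 N). Lift, then move to the large key.

```bash
python3 -m crank '[[0,0,0.01,0,0,0],[0,0,0.03,0,0,0],[-0.018,0.025,0.035,0,0,0],[-0.036,0.05,0.035,0,0,0],[-0.053,0.074,0.03,0,0,0],[-0.053,0.074,0.022,0,0,0],[-0.053,0.074,0.022,0,0,0],[-0.053,0.074,0.022,0,0,0]]'
```

```text
time_s: 4.88
eef_pos: [511.1, 277.2, 80.5]
tool_rot: [[0.94, 0.341, 0.0], [0.341, -0.94, 0.0], [0.0, -0.0, -1.0]]
force: [1.0, -0.3, 0.3]
finger_gap: -0.0
```

```bash
python3 -m crank '[[0,0,-0.01,0,0,0],[0,0,-0.015,0,0,0],[0,0,-0.018,0,0,0],[0,0,-0.021,0,0,0],[0,0,-0.022,0,0,0],[0,0,-0.023,0,0,0],[0,0,-0.023,0,0,0]]'
```

```text
time_s: 5.47
eef_pos: [511.6, 276.4, 58.9]
tool_rot: [[0.94, 0.341, -0.0], [0.341, -0.94, -0.001], [-0.001, 0.001, -1.0]]
force: [-3.2, -2.9, 10.7]
finger_gap: 0.1
```

Large key bottomed. Next the small key at (574, 266.5).

```bash
python3 -m crank '[[0,0,0.01,0,0,0],[0,0,0.03,0,0,0],[0.025,-0.004,0.035,0,0,0],[0.05,-0.008,0.035,0,0,0],[0.063,-0.01,0.03,0,0,0],[0.063,-0.01,0.022,0,0,0],[0.063,-0.01,0.022,0,0,0],[0.063,-0.01,0.022,0,0,0]]'
```

```text
time_s: 6.13
eef_pos: [572.3, 265.7, 79.3]
tool_rot: [[0.94, 0.341, -0.005], [0.341, -0.94, -0.002], [-0.005, 0.001, -1.0]]
force: [-0.0, 0.1, 0.1]
finger_gap: 0.3
```

```bash
python3 -m crank '[[0,0,-0.01,0,0,0],[0,0,-0.015,0,0,0],[0,0,-0.018,0,0,0],[0,0,-0.021,0,0,0],[0,0,-0.022,0,0,0],[0,0,-0.023,0,0,0],[0,0,-0.023,0,0,0]]'
```

```text
time_s: 6.72
eef_pos: [570.6, 265.7, 58.8]
tool_rot: [[0.94, 0.341, -0.009], [0.341, -0.94, -0.004], [-0.01, 0.0, -1.0]]
force: [-6.8, -2.1, 16.6]
finger_gap: 0.7
```

```bash
python3 -m crank '[[0,0,0.02,0,0,0],[0,0,0.06,0,0,0],[0,0,0.1,0,0,0],[-0.01,-0.035,0.11,0,0,0],[-0.02,-0.07,0.13,0,0,0],[-0.03,-0.105,0.15,0,0,0],[-0.04,-0.14,0.16,0,0,0],[-0.05,-0.175,0.16,0,0,0]]' 100; python3 -m crank '[[-0.008,-0.037,0,0,0,0],[-0.016,-0.074,0,0,0,0],[-0.024,-0.111,0,0,0,0],[-0.032,-0.148,0,0,0,0],[-0.04,-0.185,0,0,0,0],[-0.048,-0.222,0,0,0,0],[-0.056,-0.259,0,0,0,0],[-0.064,-0.29,0,0,0,0]]'; python3 -m crank '[[0,0,0,0,0,0],[0,0,0,0,0,0]]'
python3 - <<'E'
from h import *
m=K("wrist");p,d=cams.read_camera("wrist");save("w2.png",p);np.savez("w2.npz",p=p,d=d)
for l in["plunger_knob"]:
    for f in cams.find_in(l,"wrist")[:2]:
        b=f["box"];u,v=b[0]*640,b[1]*480;print(l,round(f["confidence"],2),round(u),round(v),np.round(b[2]*640),onz(m,u,v,135).round(1))
P=cloud(m,d);s=(abs(P[...,2]-140)<5)&(abs(P[...,0]-462)<30)&(abs(P[...,1]+211)<30);print(s.sum(),P[s].mean(0),(P[s].max(0)+P[s].min(0))/2)
p,d=cams.read_camera("top");save("top2.png",cv2.resize(p[190:290,180:290],None,fx=5,fy=5))
P=cloud(K("top"),d)
for u,v in[(219,228),(242,232),(214,252),(238,256)]:print(np.median(P[v-1:v+2,u-1:u+2,2]))
E
```

```text
time_s: 7.38
eef_pos: [521.8, 89.8, 221.9]
tool_rot: [[0.94, 0.342, -0.003], [0.342, -0.94, -0.003], [-0.004, 0.002, -1.0]]
force: [0.5, -0.5, 0.4]
finger_gap: 85.1
time_s: 8.05
eef_pos: [456.9, -202.3, 221.9]
tool_rot: [[0.94, 0.342, -0.003], [0.342, -0.94, -0.004], [-0.004, 0.003, -1.0]]
force: [-0.6, 0.0, 0.3]
finger_gap: 86.0
time_s: 8.22
eef_pos: [456.2, -203.6, 221.6]
tool_rot: [[0.941, 0.338, -0.003], [0.338, -0.941, -0.004], [-0.004, 0.003, -1.0]]
force: [0.4, 0.0, 0.4]
finger_gap: 85.6
plunger_knob 0.73 335 242 43.0 [ 460.9 -212.4  135. ]
1229 [ 462.04716454 -212.26464751  140.068413  ] [ 461.42050004 -212.7736842   138.77649113]
66.54965777711456
63.84767976020955
65.12416550378315
66.13099358019562
```

View pics/w2.png

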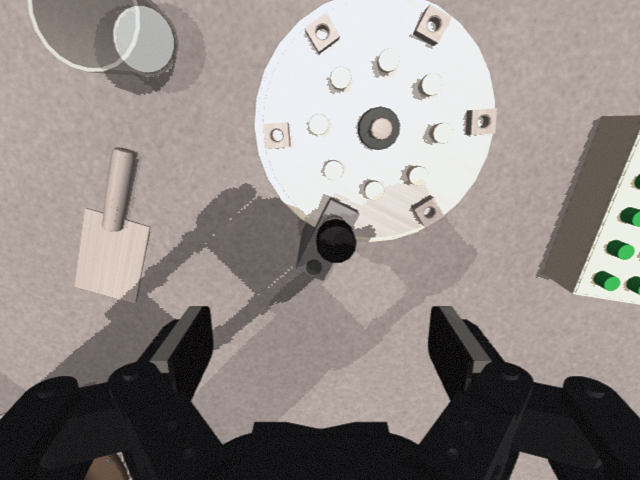

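```bash
python3 -m crank '[[0.003,-0.005,-0.02,0,0,0],[0.006,-0.009,-0.045,0,0,0],[0.006,-0.009,-0.07,0,0,0],[0.006,-0.009,-0.09,0,0,0],[0.006,-0.009,-0.105,0,0,0],[0.006,-0.009,-0.111,0,0,0],[0.006,-0.009,-0.111,0,0,0],[0.006,-0.009,-0.111,0,0,0]]'
```

```text
time_s: 9.03
eef_pos: [463.5, -209.4, 110.8]
tool_rot: [[0.939, 0.344, -0.003], [0.344, -0.939, -0.003], [-0.004, 0.002, -1.0]]
force: [0.0, 0.2, -0.8]
finger_gap: 85.2
```

```bash
python3 -m crank '[[-0.002,-0.003,0,0,0,0],[-0.002,-0.003,0,0,0,0],[-0.002,-0.003,0,0,0,0]]'; python3 -m crank '[[0,0,0,0,0,0],[0,0,0,0,0,0],[0,0,0,0,0,0],[0,0,0,0,0,0],[0,0,0,0,0,0],[0,0,0,0,0,0],[0,0,0,0,0,0],[0,0,0,0,0,0]]' 0
```

```text
time_s: 9.28
eef_pos: [462.3, -212.9, 112.1]
tool_rot: [[0.939, 0.344, -0.001], [0.344, -0.939, -0.004], [-0.002, 0.004, -1.0]]
force: [0.2, -0.9, 0.8]
finger_gap: 85.4
time_s: 9.95
eef_pos: [462.1, -212.6, 112.4]
tool_rot: [[0.939, 0.344, -0.001], [0.344, -0.939, -0.004], [-0.002, 0.003, -1.0]]
force: [-2.5, 2.9, 4.7]
finger_gap: 24.3
```

Run:
```python
from h import *
p,d=cams.read_camera("wrist");save("w3.png",p)
```

```text
(no output)
```

View pics/w3.png

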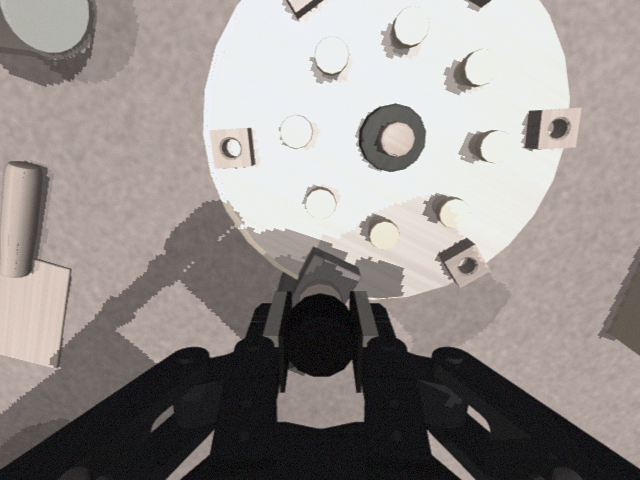

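The knob (320,335) sits centred between the pads (285 and 358). Now pull up in steps.

```bash
python3 -m crank '[[0,0,0.002,0,0,0],[0,0,0.004,0,0,0],[0,0,0.006,0,0,0],[0,0,0.008,0,0,0],[0,0,0.008,0,0,0],[0,0,0.008,0,0,0]]'; python3 -m crank '[[0,0,0.002,0,0,0],[0,0,0.004,0,0,0],[0,0,0.006,0,0,0],[0,0,0.007,0,0,0],[0,0,0.007,0,0,0],[0,0,0.007,0,0,0]]'
```

```text
time_s: 10.5
eef_pos: [462.1, -212.5, 120.0]
tool_rot: [[0.939, 0.344, -0.001], [0.344, -0.939, -0.004], [-0.002, 0.003, -1.0]]
force: [2.4, -1.4, -7.1]
finger_gap: 24.3
time_s: 11.0
eef_pos: [462.1, -212.5, 126.9]
tool_rot: [[0.939, 0.344, -0.001], [0.344, -0.939, -0.004], [-0.002, 0.003, -1.0]]
force: [3.0, -0.7, -8.5]
finger_gap: 24.3
```

```bash
python3 -m crank '[[0,0,0.001,0,0,0],[0,0,0.002,0,0,0],[0,0,0.002,0,0,0],[0,0,0.002,0,0,0]]'
python3 - <<'E'
from h import *
p,d=cams.read_camera("wrist");save("w4.png",p)
p,d=cams.read_camera("scene");save("s4.png",cv2.resize(p[200:340,170:310],None,fx=4,fy=4))
m=K("scene");P=cloud(m,d);s=(P[...,2]>110)&(abs(P[...,0]-462)<40)&(abs(P[...,1]+212)<40)
for l in["plunger_knob"]:print(cams.find_in(l,"scene")[:1])
o=r.get_obs();print(o["time_s"],o["eef_pos"],o["force"],o["finger_gap"])
E
```

```text
time_s: 11.33
eef_pos: [462.1, -212.5, 128.6]
tool_rot: [[0.939, 0.344, -0.001], [0.344, -0.939, -0.004], [-0.002, 0.003, -1.0]]
force: [5.0, -2.2, -12.6]
finger_gap: 24.0
[{'box': [0.3706, 0.5266, 0.0038, 0.0302], 'confidence': 0.48}]
11.4833 [ 462.08371885 -212.50567581  128.56367906] [  4.70699897  -1.59848302 -13.6305133 ] 24.108772469516076
```

View pics/w4.png

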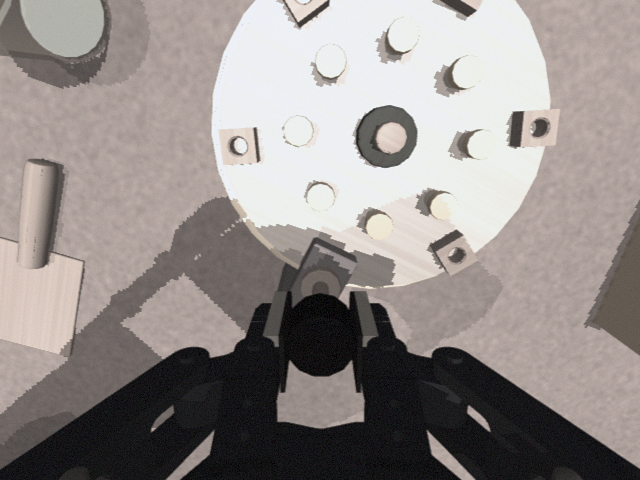

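View pics/s4.png

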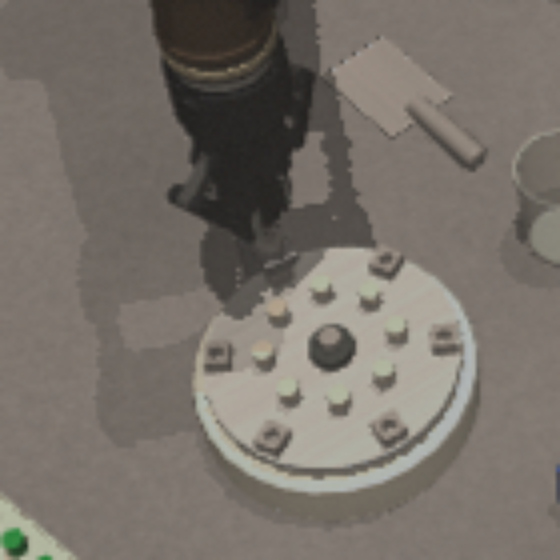

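The knob is at the same place in the pads as before (320,335), so it has not slipped. The tool has risen 16.2 mm and the pull has gone up to 13 N, so it is at the stop. Hold briefly, then hand in.

```bash
python3 -m crank '[[0,0,0,0,0,0],[0,0,0,0,0,0],[0,0,0,0,0,0],[0,0,0,0,0,0],[0,0,0,0,0,0],[0,0,0,0,0,0]]' && python3 -c "
from h import *
print(job.job_done())"
```

```text
time_s: 11.98
eef_pos: [462.1, -212.5, 128.6]
tool_rot: [[0.939, 0.344, -0.001], [0.344, -0.939, -0.004], [-0.002, 0.003, -1.0]]
force: [3.9, -1.2, -12.0]
finger_gap: 24.2
the job is handed in; nothing more can be done
None
```

I pressed the bar, large round and small round keys in that order. I then gripped the plunger knob, pulled it straight up to its stop, and handed in the job at about 12 s while still holding it there.

- **Keys:** each one bottomed with the tool at about 59 mm, at 10 to 17 N. Between presses I lifted clear. Afterwards the top camera's depth showed all four keys back up, at 64 to 67 mm. The small key was pressed about 3 mm off centre, still on its 18 mm cap. I did not press the cross key.
- **Plunger:** the tool rose 16.2 mm. The pull rose to 12–14 N, above the 10 N spring force, which fits the stop. The wrist pictures showed the knob had not slipped in the pads. The finger opening held at about 24.2 mm; I expected 26 mm for the knob and put the difference down to give in the fingers.
- **Bystanders:** no moves came near them, and the force readings showed no unexpected contact. I did not measure their positions again at the end.
- **Not confirmed directly:** the scene camera could not see the pin tip because the gripper hid it, so the lift is inferred from the tool height, the force and the lack of slip.

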